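# Fold the stops flat along the fence

## Task

Clear the stop fence for the next board: starting at the end away from the long stop, run your fingertips along the fence with a light touch so that the four short wooden stops fold flat against it, one after another in order along the row. Leave the long stop standing square out, and leave the spool, dowel, offcut and mallet where they are. Do not press hard on the fence or its stops, pick nothing up, and take the hand clear at the end.

Things in the scene. Friction and masses are not known exactly. Their poses are not given: they have to be found in the camera images.
- fence: Fixed aluminium L-rail, 400 mm long, 40 high, 32 thick, with five wooden swing stops on the front face, towards the robot. Origin: on the bench, mid-length, in the plane of the front face. x: out of the back, away from the robot; y: along the rail towards the long stop; z up. A foot 5 mm high sticks out 24 mm in front of the face, all along. Stops hang on upright pins 12 mm in front of the face.
- stop1 (a joint): Swing angle of short stop 1 (counted from the end away from the long stop), rad: 0 = standing square out from the fence, 1.57 = folded flat along it with its tip towards the long-stop end (turning clockwise seen from above); limits 0 and 1.6. No spring: a light stiff hinge (about 0.015 N m) that stays where it is left. It starts between 0 and 0.5.
- stop1_pivot (a point): Point on the pin axis of short stop 1, on its upper face, 36 mm above the bench, 12 mm in front of the fence's face, at the fence's own y = -165 mm. Axes as the fence's.
- stop1_tip (a point): Tip of short stop 1, level with its upper face. The stop is a wooden bar 10 mm thick and 28 mm high (from 8 to 36 mm above the bench) that reaches 45 mm from its pin to its rounded tip; round the pin it is 12 mm across. Folded flat, its outer side is 17 mm in front of the fence's face (18 mm at the pin).
- stop2 (a joint): Swing angle of short stop 2 (counted from the end away from the long stop), rad: 0 = standing square out from the fence, 1.57 = folded flat along it with its tip towards the long-stop end (turning clockwise seen from above); limits 0 and 1.6. No spring: a light stiff hinge (about 0.015 N m) that stays where it is left. It starts between 0 and 0.5.
- stop2_pivot (a point): Point on the pin axis of short stop 2, on its upper face, 36 mm above the bench, 12 mm in front of the fence's face, at the fence's own y = -103 mm. Axes as the fence's.
- stop2_tip (a point): Tip of short stop 2, level with its upper face. The stop is a wooden bar 10 mm thick and 28 mm high (from 8 to 36 mm above the bench) that reaches 45 mm from its pin to its rounded tip; round the pin it is 12 mm across. Folded flat, its outer side is 17 mm in front of the fence's face (18 mm at the pin).
- stop3 (a joint): Swing angle of short stop 3 (counted from the end away from the long stop), rad: 0 = standing square out from the fence, 1.57 = folded flat along it with its tip towards the long-stop end (turning clockwise seen from above); limits 0 and 1.6. No spring: a light stiff hinge (about 0.015 N m) that stays where it is left. It starts between 0 and 0.5.
- stop3_pivot (a point): Point on the pin axis of short stop 3, on its upper face, 36 mm above the bench, 12 mm in front of the fence's face, at the fence's own y = -41 mm. Axes as the fence's.
- stop3_tip (a point): Tip of short stop 3, level with its upper face. The stop is a wooden bar 10 mm thick and 28 mm high (from 8 to 36 mm above the bench) that reaches 45 mm from its pin to its rounded tip; round the pin it is 12 mm across. Folded flat, its outer side is 17 mm in front of the fence's face (18 mm at the pin).
- stop4 (a joint): Swing angle of short stop 4 (counted from the end away from the long stop), rad: 0 = standing square out from the fence, 1.57 = folded flat along it with its tip towards the long-stop end (turning clockwise seen from above); limits 0 and 1.6. No spring: a light stiff hinge (about 0.015 N m) that stays where it is left. It starts between 0 and 0.5.
- stop4_pivot (a point): Point on the pin axis of short stop 4, on its upper face, 36 mm above the bench, 12 mm in front of the fence's face, at the fence's own y = 21 mm. Axes as the fence's.
- stop4_tip (a point): Tip of short stop 4, level with its upper face. The stop is a wooden bar 10 mm thick and 28 mm high (from 8 to 36 mm above the bench) that reaches 45 mm from its pin to its rounded tip; round the pin it is 12 mm across. Folded flat, its outer side is 17 mm in front of the fence's face (18 mm at the pin).
- long_stop (a joint): Swing angle of the long stop, rad, same sense as the short ones: 0 = square out, 1.57 = folded. It starts at 0 and is to stay there; hinge friction about 0.03 N m.
- long_stop_tip (a point): Tip of the long stop, on its upper face, 36 mm above the bench. Same bar as the short ones but 85 mm long from its pin, which is at the fence's own y = 141 mm.
- spool: Empty wooden thread spool standing upright, 40 mm across, 50 mm high, loose, in front of the fence. Origin: centre of its underside. Bystander.
- dowel: Loose round wooden dowel standing upright behind the fence, 24 mm across, 70 mm high. Origin: centre of its underside. Bystander.
- offcut: Loose wooden offcut lying behind the fence, 45 x 90 x 24 mm. Origin: centre of its underside. Bystander.
- mallet: Loose wooden mallet lying on the bench past the long-stop end: head 52 mm across and 90 mm long, handle along its own +x, 170 mm, 20 mm thick. Origin: on the bench under the head. Bystander.

How it is judged:
On the way, in this order (a step that is already met when the one before it is completed fails the run):
1. short stop 1 is folded flat (past 1.3 rad) (value of joint stop1 above 1.3 rad), for 0.1 s.
2. short stop 2 is folded flat (past 1.3 rad) (value of joint stop2 above 1.3 rad), for 0.1 s.
3. short stop 3 is folded flat (past 1.3 rad) (value of joint stop3 above 1.3 rad), for 0.1 s.
4. short stop 4 is folded flat (past 1.3 rad) (value of joint stop4 above 1.3 rad), for 0.1 s.
At the end, for the whole second after the job is handed in: All four short stops are folded past 1.3 rad (within about 15 degrees of flat along the fence) and at rest, the long stop is within 0.12 rad (7 degrees) of square out, and the four bystanders are within 15 mm of where they started (value of joint each of stop1, stop2, stop3, stop4 above 1.3 rad and value of joint long_stop below 0.12 rad and velocity of joint stop1 between -0.1 and 0.1 rad/s and velocity of joint stop2 between -0.1 and 0.1 rad/s and velocity of joint stop3 between -0.1 and 0.1 rad/s and velocity of joint stop4 between -0.1 and 0.1 rad/s and distance of each of spool, dowel, offcut, mallet from where it was at the start of the episode below 0.015 m); the robot touches nothing.
It fails at once if the robot presses on the fence or its stops with more than 25 N (contact force between any of the arm, the fingers and fence above 25 N).
It fails at once if the long stop is swung by more than 0.12 rad (value of joint long_stop above 0.12 rad).
It fails at once if the spool, dowel, offcut or mallet is moved by more than 15 mm or lifted (distance of any of spool, dowel, offcut, mallet from where it was at the start of the episode above 0.015 m).
It also fails if it takes over 40 s, if anything falls off the work surface, if the arm or the gripper's body presses on something with over 40 N, if the wrist force passes 120 N, or if a joint passes its speed limit or range.

## Robot

A 7-joint arm with a two-finger parallel gripper is mounted at the origin on the work surface. World frame = base frame: x ahead of the robot, y to its left, z up, the work surface at z = 0. Lengths are in m, angles in rad, forces in N, time in s.
With the tool pointing down it reaches from about 0.425 to 1.025 m from the base axis. Payload 9.4 kg.
Tool frame: the origin (TCP) lies at the very end of the fingers, on their centre line; the grasp point (between the pads) lies 19 mm behind it; z points along the fingers, y is the line along which they close (so a half turn about z gives the same grasp; the last joint's range is limited). The gripper opens to 93 mm and grips with 3 to 60 N. Pads are 15 mm wide; open, the fingers measure 128 mm over their backs; the gripper's body (75 mm by 188 mm) begins 65 mm behind the grasp point.
Start: joints at [-1.26, 0.599, -0.003, 1.599, 0.002, 0.943, -0.08], TCP at [0.274, 0.671, 0.219] pointing down, gripper open.
Joint ranges: [-2.57, 2.57], [-0.35, 1.97], [-1.29, 1.29], [0.11, 2.56], [-1.05, 4.19], [0.11, 1.86], [-2.63, 2.63]. Speed limits (rad/s): [2.22, 2.22, 3.01, 3.01, 3.14, 3.14, 3.14].

## Interface

Orientations are given as a unit quaternion [x, y, z, w].
In Python, from bench import readout, read_camera, r gives the robot as it stands.
- The arm moves only by the shell command python3 -m handwheel 'ROWS'. ROWS is JSON, a list of rows, each an object with "gripper": the finger opening in cm, from 0 to 9.3; "translation": the shift along the tool's x, y, z in cm, a list of three; "rot": the turn, a rotation vector about the tool's x, y, z in degrees, a list of three. In form: [{"gripper": gripper, "translation": [dx, dy, dz], "rot": [wx, wy, wz]}, ...]. A call has 1 to 20 rows; each row is the pose to reach, as a shift and turn from the pose commanded when the call began, along the tool's axes at that moment; what a row does not reach only later rows make up. A row lasts 1/8 s, in which the tool goes at most 62.5 mm and 10.7 degrees, less where a joint would pass 70% of its speed; a pose out of reach is approached as far as the arm can. A call with a gripper value outside its range is refused whole. The fingers move at their own pace and stop on an object; the grip force is fixed at half the most. Time passes only in rows, so rows that repeat a pose let the fingers close. It gives the time, the measured TCP pose, the force, the opening and the grip force at its end, in the units of the state.
- readout.get_obs(): the state, without advancing time (a new reading comes with each control period).
- read_camera(name): name is "scene" or "top" or "wrist"; returns a dict with "pixels" (384x512x3 uint8, red, green, blue), "vfov" (degrees; the focal length in pixels is half the picture's height over the tangent of half this angle, whatever the lens; pixels are square), "cx", "cy" (the principal point, pixels), "eye" and "orientation" of the camera in the world; the wrist camera has in their place "mount" (4x4, takes a point from camera to tool coordinates, whose origin is the TCP and whose axes are the flange's). Camera axes: x right, y down, z forward; pixel columns grow to the right and rows downward; lengths in m; the calibration is good to about 2 mm. A picture is of the moment at which its call begins: read the wrist's pose just before it. There is no depth.
- r.close_job(): hands the job in; it is judged then, once.
The state is a dict: "time_s": time; "joint_pos": joint angles; "qvel": joint speeds; "effort": joint torques, N m; "position": TCP position; "orientation": TCP orientation; "force": force on the tool from outside, world axes, zero at the start; "torque": the same for the moment, N m; "gripper_width": finger opening in m; "finger_force": force on a finger pad.
Only numpy, scipy, OpenCV 4.12 (cv2) and the standard library are available. Lean on these libraries where they do the work, as an engineer would, in place of code of your own. Each camera call takes 0.05 s, during which the arm holds its last target. There are 200 camera calls.

## Working session

There is one attempt and no reset: what is moved stays moved. The work goes in short steps, Python scripts to look and compute and a shell command to move; the robot and the scene stay as the last step left them, time stands still between calls to the robot, and variables do not carry over. Pictures are saved under pics/ and viewed, at most 10 in all, crops included, and the job is handed in when it is done.

```bash
mkdir -p pics; cat > h.py <<'E'
import numpy as np, cv2
from bench import readout, read_camera, r
from scipy.spatial.transform import Rotation as R
def f(c): return 384/2/np.tan(np.radians(c["vfov"])/2)
def ray(c,u,v):
    o=c["orientation"]; o=np.array(o); M=o if o.shape==(3,3) else R.from_quat(o).as_matrix()
    d=M@np.array([(u-c["cx"])/f(c),(v-c["cy"])/f(c),1]); return np.array(c["eye"]),d
def at_z(c,u,v,z):
    e,d=ray(c,u,v); return e+d*(z-e[2])/d[2]
def tri(c1,p1,c2,p2):
    e1,d1=ray(c1,*p1); e2,d2=ray(c2,*p2)
    s=np.linalg.lstsq(np.c_[d1,-d2],e2-e1,rcond=None)[0]
    a,b=e1+d1*s[0],e2+d2*s[1]; return (a+b)/2,np.linalg.norm(a-b)
E
python3 - <<'E'
from h import *
import pickle
D={}
for n in("scene","top"):
    c=read_camera(n); D[n]=c; cv2.imwrite(f"pics/{n}0.png",cv2.resize(c["pixels"][:,:,::-1],(800,600),interpolation=cv2.INTER_CUBIC))
    print(n,c["vfov"],c["cx"],c["cy"],c["eye"],c["orientation"])
pickle.dump(D,open("cams.pkl","wb"))
o=readout.get_obs(); print(o)
E
```

```text
scene 48.41015482059231 247.9077564130023 189.59203979455413 [0.9525255  0.79935919 0.73382893] [ 0.22172585  0.87864511 -0.41165831 -0.09673602]
top 52.35297328033646 256.86875007360095 189.8769870397582 [0.49705864 0.10238147 0.93088636] [ 0.71444993 -0.69786387  0.03623428 -0.03513385]
{'time_s': 0.1, 'joint_pos': array([-1.25971257,  0.60004922, -0.00256169,  1.60003318,  0.00181978,
        0.94288603, -0.07979685]), 'qvel': array([ 2.89706207e-04, -7.49428058e-04, -5.83271827e-05, -2.76367389e-03,
        1.22336878e-03, -7.94314449e-05, -4.63073407e-04]), 'effort': array([ 3.87087814e-03, -7.66564751e+01,  1.50167394e+00, -2.52937013e+01,
       -5.23601810e-02,  1.36548554e-02,  5.21760137e-05]), 'position': array([0.27399581, 0.67077283, 0.21784906]), 'orientation': array([ 1.92635891e-01,  9.81270066e-01, -6.83686861e-04, -6.59062603e-05]), 'force': array([-0.50379458,  0.26896975, -0.16023238]), 'torque': array([ 0.00935063,  0.09230772, -0.00317803]), 'finger_force': 0.0, 'gripper_width': 0.0927821847979568}
```

View pics/scene0.png

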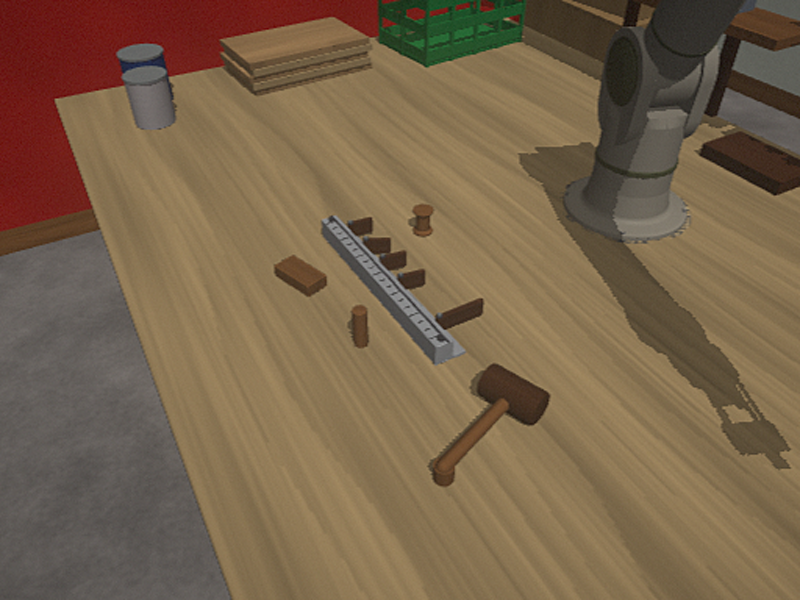

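View pics/top0.png

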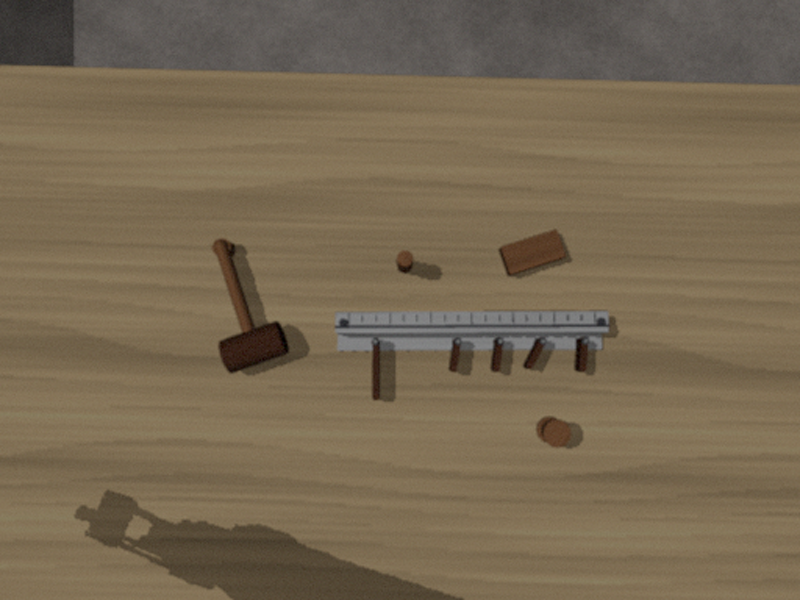

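Top view: the fence runs from about (335,325) to (608,322). The long stop is at (376,370), the short stops at x = 455, 498, 536 and 582, and the spool at (554,432). Stop 1 is at the right end. I'll enlarge both views for pixel readings.

```bash
python3 - <<'E'
from h import *
import pickle
D=pickle.load(open("cams.pkl","rb"))
def crop(n,u0,v0,u1,v1,s):
    im=cv2.resize(D[n]["pixels"][v0:v1,u0:u1,::-1],None,fx=s,fy=s,interpolation=cv2.INTER_CUBIC); cv2.imwrite(f"pics/{n}c.png",np.clip(im*1.5,0,255).astype('uint8'))
crop("top",205,190,405,300,4); crop("scene",190,120,320,240,5)
E
```

```text
(no output)
```

View pics/topc.png

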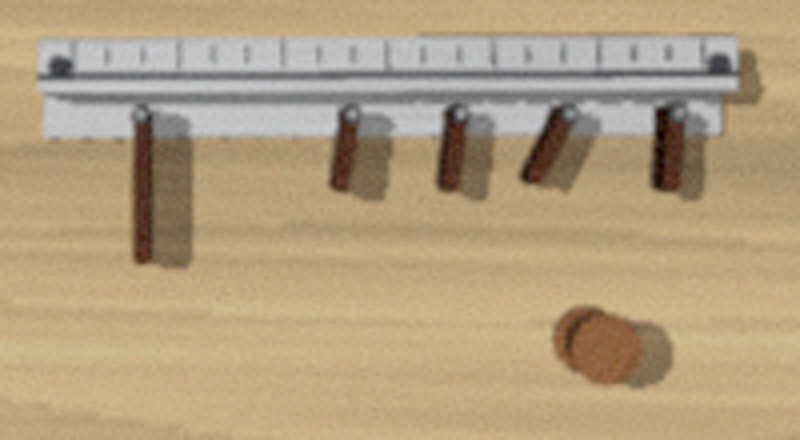

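View pics/scenec.png

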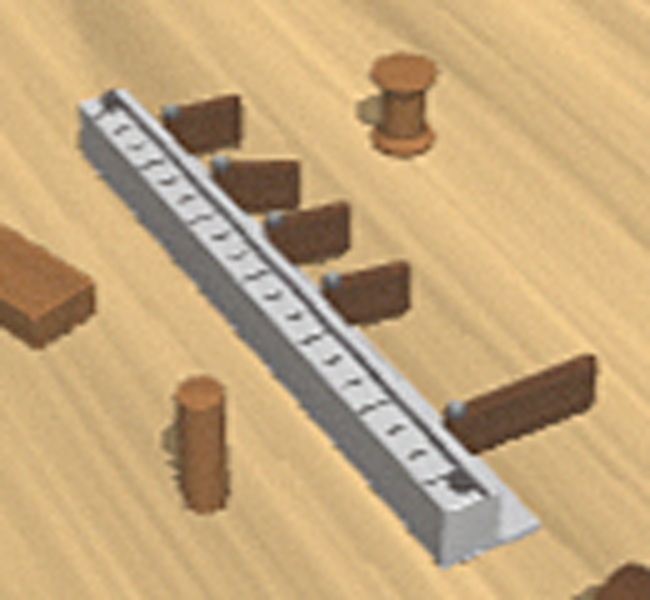

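The enlarged crops show the pins in topc at (678,112), (569,112), (457,114), (351,115) and (142,116). In scenec they are at (170,112), (220,163), (275,220), (332,282) and (456,409). The spool top is at about (605,348) in topc and (404,70) in scenec.

```bash
python3 - <<'E'
from h import *
import pickle
D=pickle.load(open("cams.pkl","rb")); T,S=D["top"],D["scene"]
t=lambda u,v:((u+.5)/4+205-.5,(v+.5)/4+190-.5); s=lambda u,v:((u+.5)/5+190-.5,(v+.5)/5+120-.5)
tp=[(678,112),(569,112),(457,114),(351,115),(142,116)]; sp=[(170,112),(220,163),(275,220),(332,282),(456,409)]
Y=np.array([-165,-103,-41,21,141])/1e3
P=[]
for a,b in zip(tp,sp):
    p,e=tri(T,t(*a),S,s(*b)); P.append(p); print("pin",p.round(4),e.round(4),at_z(T,*t(*a),.038).round(4))
Q=np.array([at_z(T,*t(*a),.038) for a in tp]); 
for A in(np.array(P),Q):
    k=[np.polyfit(Y,A[:,i],1) for i in(0,1)]; th=np.arctan2(-k[0][0],k[1][0])
    print("origin at y=0 pinline",k[0][1],k[1][1],"scale",np.hypot(k[0][0],k[1][0]),"yaw deg",np.degrees(th))
for n,a,z in[("tip1",(667,187),.036),("tip2",(532,180),.036),("tip3",(448,187),.036),("tip4",(341,187),.036),("tipL",(143,260),.036),("fence top R back",(738,38),.04),("fencetopL",(38,38),.04),("face R",(738,90),.04),("faceL",(38,90),.04),("footR",(722,134),.005),("footL",(45,136),.005),("spool",(605,348),.05)]: print(n,at_z(T,*t(*a),z).round(4))
print("spool",tri(T,t(605,348),S,s(404,70)),"tipL",tri(T,t(143,260),S,s(590,357)))
E
```

```text
pin [ 0.5299 -0.1676  0.0354] 0.0008 [ 0.5302 -0.1671  0.038 ]
pin [ 0.5284 -0.1048  0.0368] 0.0009 [ 0.5287 -0.1048  0.038 ]
pin [ 0.5261 -0.041   0.0371] 0.0001 [ 0.5261 -0.0409  0.038 ]
pin [0.524  0.0194 0.0347] 0.0006 [0.5241 0.0195 0.038 ]
pin [0.5204 0.139  0.0362] 0.0009 [0.5208 0.1387 0.038 ]
origin at y=0 pinline 0.5248302629240688 -0.0015855962554666928 scale 1.0017411084885115 yaw deg 1.8154339858310613
origin at y=0 pinline 0.5250519477899884 -0.0015479527334721177 scale 0.9995410496925385 yaw deg 1.8180967017937948
tip1 [ 0.4875 -0.1611  0.036 ]
tip2 [ 0.4897 -0.0842  0.036 ]
tip3 [ 0.4846 -0.0364  0.036 ]
tip4 [0.4832 0.0245 0.036 ]
tipL [0.4395 0.1359 0.036 ]
fence top R back [ 0.5732 -0.2011  0.04  ]
fencetopL [0.5638 0.1993 0.04  ]
face R [ 0.5435 -0.2008  0.04  ]
faceL [0.5341 0.1982 0.04  ]
footR [ 0.5191 -0.203   0.005 ]
footL [0.5085 0.1969 0.005 ]
spool [ 0.3981 -0.122   0.05  ]
spool (array([ 0.39764693, -0.12214466,  0.04870379]), np.float64(0.0008121271920486827)) tipL (array([0.43916932, 0.13617774, 0.03448753]), np.float64(0.0006156893631293935))
```

```bash
python3 -m handwheel '[{"gripper":0,"translation":[-36.8,-30.4,0],"rot":[0,0,-23.8]},{"gripper":0,"translation":[-36.8,-30.4,0],"rot":[0,0,-23.8]},{"gripper":0,"translation":[-36.8,-30.4,0],"rot":[0,0,-23.8]},{"gripper":0,"translation":[-36.8,-30.4,0],"rot":[0,0,-23.8]},{"gripper":0,"translation":[-36.8,-30.4,0],"rot":[0,0,-23.8]},{"gripper":0,"translation":[-36.8,-30.4,0],"rot":[0,0,-23.8]},{"gripper":0,"translation":[-36.8,-30.4,0],"rot":[0,0,-23.8]},{"gripper":0,"translation":[-36.8,-30.4,0],"rot":[0,0,-23.8]},{"gripper":0,"translation":[-55.5,-72.7,0],"rot":[0,0,-23.8]},{"gripper":0,"translation":[-55.5,-72.7,0],"rot":[0,0,-23.8]},{"gripper":0,"translation":[-55.5,-72.7,0],"rot":[0,0,-23.8]},{"gripper":0,"translation":[-55.5,-72.7,0],"rot":[0,0,-23.8]},{"gripper":0,"translation":[-55.5,-72.7,0],"rot":[0,0,-23.8]},{"gripper":0,"translation":[-55.5,-72.7,0],"rot":[0,0,-23.8]},{"gripper":0,"translation":[-55.5,-72.7,0],"rot":[0,0,-23.8]},{"gripper":0,"translation":[-55.5,-72.7,0],"rot":[0,0,-23.8]},{"gripper":0,"translation":[-55.5,-72.7,0],"rot":[0,0,-23.8]},{"gripper":0,"translation":[-55.5,-72.7,0],"rot":[0,0,-23.8]},{"gripper":0,"translation":[-55.5,-72.7,0],"rot":[0,0,-23.8]},{"gripper":0,"translation":[-55.5,-72.7,0],"rot":[0,0,-23.8]}]'
python3 - <<'E'
from h import *
c=read_camera("wrist"); print({k:v for k,v in c.items() if k!="pixels"})
cv2.imwrite("pics/w1.png",cv2.resize(c["pixels"][:,:,::-1],(800,600)))
o=readout.get_obs(); print(o["time_s"],o["position"],o["orientation"],o["gripper_width"])
print(R.from_quat(o["orientation"]).as_matrix().round(3))
E
```

```text
time_s: 2.6
position: [0.5133, -0.2106, 0.2187]
orientation: [-0.015, 1.0, 0.0, 0.0]
force: [-1.1, 0.5, 0.0]
gripper_width: 0.0005
finger_force: 0.0
{'vfov': 64.64310254982806, 'cx': 256.56047746592446, 'cy': 191.52355210927166, 'mount': array([[-6.05144042e-04, -9.71408987e-01, -2.37411486e-01,
         6.60462098e-02],
       [ 9.99999800e-01, -5.43955140e-04, -3.23240507e-04,
        -4.72117349e-04],
       [ 1.84857535e-04, -2.37411634e-01,  9.71409122e-01,
        -1.65153865e-01],
       [ 0.00000000e+00,  0.00000000e+00,  0.00000000e+00,
         1.00000000e+00]])}
2.65 [ 0.51324805 -0.21085964  0.21874229] [-1.45170275e-02  9.99894618e-01  3.04587570e-05  8.48449152e-05] 0.00044208344978261704
[[-1.    -0.029  0.   ]
 [-0.029  1.     0.   ]
 [-0.     0.    -1.   ]]
```

View pics/w1.png

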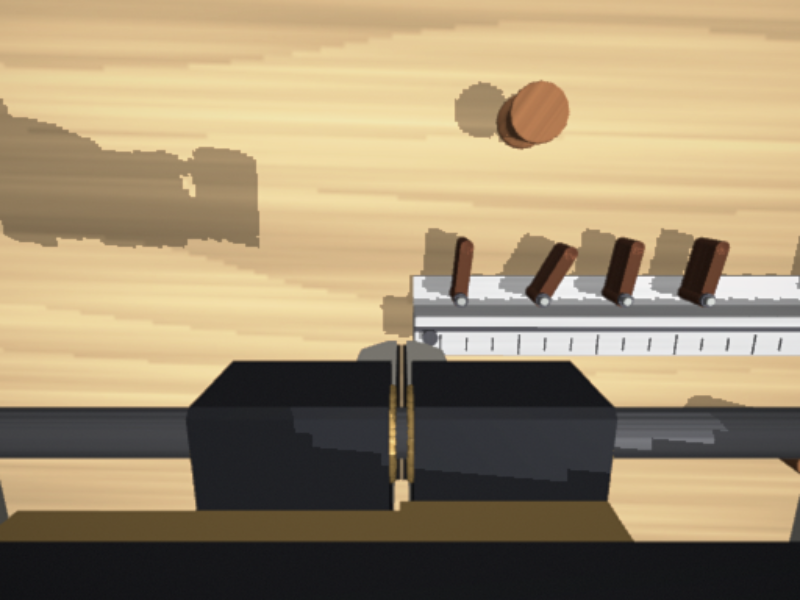

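Wrist view: the pins sit at v≈299 with u = 460, 543, 626 and 709. The pin line is therefore parallel to tool y, about 18 mm from the TCP, and the fingertips (u 358–446) are clear of it. That puts the inner finger face roughly 9–10 mm off the pin line, as planned. Next I go down to z≈0.02 and sweep stop 1.

```bash
python3 -m handwheel '[{"gripper":0,"translation":[0,0,6],"rot":[0,0,0]},{"gripper":0,"translation":[0,0,12],"rot":[0,0,0]},{"gripper":0,"translation":[0,0,17],"rot":[0,0,0]},{"gripper":0,"translation":[0,0,19.9],"rot":[0,0,0]},{"gripper":0,"translation":[0,0,19.9],"rot":[0,0,0]},{"gripper":0,"translation":[0,1,19.9],"rot":[0,0,0]},{"gripper":0,"translation":[0,1.6,19.9],"rot":[0,0,0]},{"gripper":0,"translation":[0,2.2,19.9],"rot":[0,0,0]},{"gripper":0,"translation":[0,2.8,19.9],"rot":[0,0,0]},{"gripper":0,"translation":[0,3.3,19.9],"rot":[0,0,0]}]'
```

```text
time_s: 3.9
position: [0.5121, -0.1788, 0.02]
orientation: [-0.014, 1.0, -0.0, 0.0]
force: [-1.1, -1.9, 1.3]
gripper_width: 0.0001
finger_force: 0.9
```

```bash
python3 -m handwheel '[{"gripper":0,"translation":[0,0.6,0],"rot":[0,0,0]},{"gripper":0,"translation":[0,1.2,0],"rot":[0,0,0]},{"gripper":0,"translation":[0,1.8,0],"rot":[0,0,0]},{"gripper":0,"translation":[0,2.4,0],"rot":[0,0,0]},{"gripper":0,"translation":[0,3,0],"rot":[0,0,0]},{"gripper":0,"translation":[0,3.6,0],"rot":[0,0,0]},{"gripper":0,"translation":[0,4.1,0],"rot":[0,0,0]},{"gripper":0,"translation":[0,4.1,0],"rot":[0,0,0]}]'
python3 - <<'E'
from h import *
c=read_camera("wrist"); cv2.imwrite("pics/w2.png",cv2.resize(c["pixels"][:,:,::-1],(800,600)))
E
```

```text
time_s: 4.9
position: [0.5111, -0.1372, 0.0197]
orientation: [-0.014, 1.0, 0.0, 0.0]
force: [-0.2, -0.4, 0.3]
gripper_width: -0.0
finger_force: 0.1
```

View pics/w2.png

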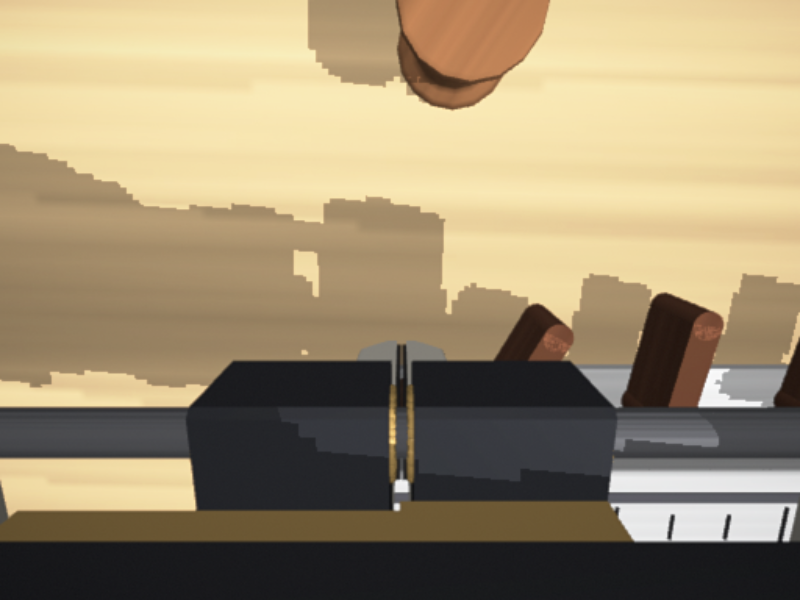

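The wrist view hides stop 1 behind the fingers; stop 2 (tip at 555,340) hasn't moved yet. I'll check stop 1 from the scene and top cameras.

```bash
python3 - <<'E'
from h import *
a=read_camera("scene")["pixels"][110:240,190:320,::-1]; b=read_camera("top")["pixels"][185:315,275:405,::-1]
cv2.imwrite("pics/m.png",np.clip(cv2.resize(np.hstack([a,b]),None,fx=3,fy=3,interpolation=cv2.INTER_CUBIC)*1.4,0,255).astype('uint8'))
E
```

```text
(no output)
```

View pics/m.png

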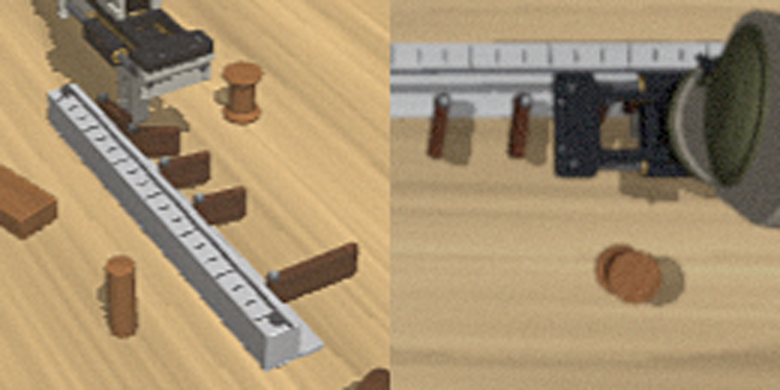

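Stop 1 now lies along the rail (scene half, about (115,110)) and stop 2 is still out. I'll carry on through stops 2 and 3.

```bash
python3 -m handwheel '[{"gripper":0,"translation":[0,0.7,0],"rot":[0,0,0]},{"gripper":0,"translation":[0,1.4,0],"rot":[0,0,0]},{"gripper":0,"translation":[0,2.1,0],"rot":[0,0,0]},{"gripper":0,"translation":[0,2.8,0],"rot":[0,0,0]},{"gripper":0,"translation":[0,3.5,0],"rot":[0,0,0]},{"gripper":0,"translation":[0,4.2,0],"rot":[0,0,0]},{"gripper":0,"translation":[0,4.9,0],"rot":[0,0,0]},{"gripper":0,"translation":[0,5.6,0],"rot":[0,0,0]},{"gripper":0,"translation":[0,6.2,0],"rot":[0,0,0]}]'
python3 -m handwheel '[{"gripper":0,"translation":[0,0.7,0],"rot":[0,0,0]},{"gripper":0,"translation":[0,1.4,0],"rot":[0,0,0]},{"gripper":0,"translation":[0,2.1,0],"rot":[0,0,0]},{"gripper":0,"translation":[0,2.8,0],"rot":[0,0,0]},{"gripper":0,"translation":[0,3.5,0],"rot":[0,0,0]},{"gripper":0,"translation":[0,4.2,0],"rot":[0,0,0]},{"gripper":0,"translation":[0,4.9,0],"rot":[0,0,0]},{"gripper":0,"translation":[0,5.6,0],"rot":[0,0,0]},{"gripper":0,"translation":[0,6.2,0],"rot":[0,0,0]}]'
python3 - <<'E'
from h import *
a=read_camera("scene")["pixels"][110:240,190:320,::-1]; b=read_camera("top")["pixels"][185:315,275:405,::-1]
cv2.imwrite("pics/m2.png",np.clip(cv2.resize(np.hstack([a,b]),None,fx=3,fy=3,interpolation=cv2.INTER_CUBIC)*1.4,0,255).astype('uint8'))
E
```

```text
time_s: 6.18
position: [0.5093, -0.0752, 0.0196]
orientation: [-0.014, 1.0, 0.0, 0.0]
force: [-1.2, -1.3, -0.3]
gripper_width: 0.0005
finger_force: 0.1
time_s: 7.3
position: [0.5076, -0.0132, 0.0196]
orientation: [-0.014, 1.0, 0.0, 0.0]
force: [-0.3, -0.3, -0.1]
gripper_width: 0.0002
finger_force: 0.1
```

View pics/m2.png

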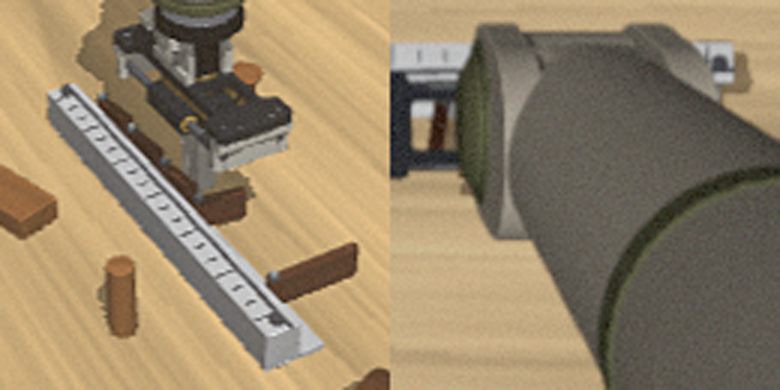

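Scene half: stops 1–3 lie along the rail, and stop 4 is still out at about (220,205). Now stop 4, then off to the side and up.

```bash
python3 -m handwheel '[{"gripper":0,"translation":[0,0.7,0],"rot":[0,0,0]},{"gripper":0,"translation":[0,1.4,0],"rot":[0,0,0]},{"gripper":0,"translation":[0,2.1,0],"rot":[0,0,0]},{"gripper":0,"translation":[0,2.8,0],"rot":[0,0,0]},{"gripper":0,"translation":[0,3.5,0],"rot":[0,0,0]},{"gripper":0,"translation":[0,4.2,0],"rot":[0,0,0]},{"gripper":0,"translation":[0,4.9,0],"rot":[0,0,0]},{"gripper":0,"translation":[0,5.6,0],"rot":[0,0,0]},{"gripper":0,"translation":[0,6.3,0],"rot":[0,0,0]},{"gripper":0,"translation":[0,6.5,0],"rot":[0,0,0]},{"gripper":0,"translation":[0,6.5,0],"rot":[0,0,0]},{"gripper":0,"translation":[0.7,6.5,0],"rot":[0,0,0]},{"gripper":0,"translation":[2,6.5,0],"rot":[0,0,0]},{"gripper":0,"translation":[2,6.5,-3],"rot":[0,0,0]},{"gripper":0,"translation":[2,6.5,-8],"rot":[0,0,0]},{"gripper":0,"translation":[2,6.5,-14],"rot":[0,0,0]},{"gripper":0,"translation":[2,6.5,-20],"rot":[0,0,0]},{"gripper":0,"translation":[2,6.5,-20],"rot":[0,0,0]},{"gripper":0,"translation":[2,6.5,-20],"rot":[0,0,0]}]'
python3 - <<'E'
from h import *
a=read_camera("scene")["pixels"][110:280,180:350,::-1]; b=cv2.resize(read_camera("wrist")["pixels"][:,:,::-1],None,fx=.8,fy=.8)
a=np.clip(cv2.resize(a,(390,390),interpolation=cv2.INTER_CUBIC)*1.4,0,255).astype('uint8')
b=cv2.copyMakeBorder(b,0,390-b.shape[0],0,0,cv2.BORDER_CONSTANT)
cv2.imwrite("pics/m3.png",np.hstack([a,b]))
E
```

```text
time_s: 9.78
position: [0.4848, 0.0505, 0.2193]
orientation: [-0.014, 1.0, 0.0, -0.0]
force: [-0.5, 0.6, 0.5]
gripper_width: 0.0
finger_force: 0.0
```

View pics/m3.png

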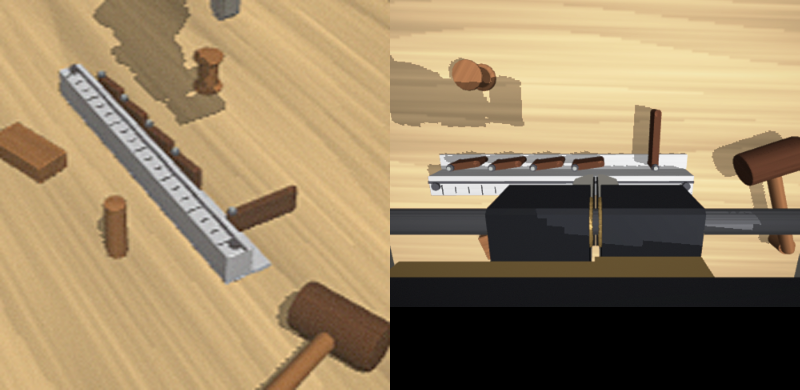

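All four stops are folded, but in the wrist view stop 1 looks about 15° off flat, which is marginal. I'll measure the angles before handing in.

```bash
python3 - <<'E'
from h import *
import pickle
o=readout.get_obs(); c=read_camera("wrist"); pickle.dump((o,c),open("w4.pkl","wb"))
im=c["pixels"][180:230,40:290,::-1]
cv2.imwrite("pics/w4.png",np.clip(cv2.resize(im,None,fx=3.2,fy=3.2,interpolation=cv2.INTER_CUBIC)*1.0,0,255).astype('uint8'))
t=read_camera("top")["pixels"][205:235,300:400,::-1]
a=cv2.imread("pics/w4.png"); b=np.clip(cv2.resize(t,(800,240),interpolation=cv2.INTER_CUBIC)*1.4,0,255).astype('uint8')
cv2.imwrite("pics/w4.png",np.vstack([a,b]))
E
```

```text
(no output)
```

View pics/w4.png

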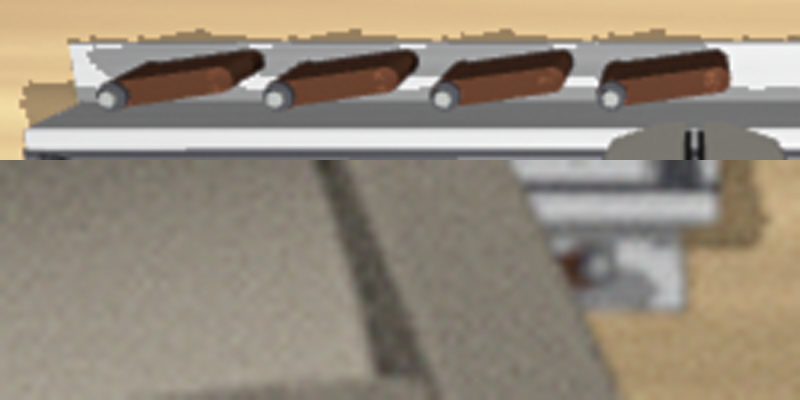

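```bash
python3 - <<'E'
from h import *
import pickle
o,c=pickle.load(open("w4.pkl","rb")); M=c["mount"]; Rw=R.from_quat(o["orientation"]).as_matrix()
c["orientation"]=Rw@M[:3,:3]; c["eye"]=o["position"]+Rw@M[:3,3]
w=lambda p,z:at_z(c,(p[0]+.5)/3.2+39.5,(p[1]+.5)/3.2+179.5,z)
for n,pin,tip,e0,e1 in[(1,(112,97),(240,75),(130,105),(228,93)),(2,(278,96),(387,78),(300,103),(385,93)),(3,(444,97),(548,77),(465,104),(550,91)),(4,(611,98),(717,77),(632,105),(720,93))]:
    f=[]
    for a,b,z in((pin,tip,.039),(e0,e1,.036)):
        A=w(a,z); B=w(b,.036); d=(B-A)[:2]; f.append(np.degrees(np.arctan2(-d[0],d[1])-np.radians(1.66)).round(1))
    print(n,"deg off flat",f,"rad",(np.pi/2-np.radians(f)).round(2))
E
```

```text
1 deg off flat [np.float64(9.1), np.float64(7.1)] rad [1.41 1.45]
2 deg off flat [np.float64(8.5), np.float64(6.8)] rad [1.42 1.45]
3 deg off flat [np.float64(10.0), np.float64(8.9)] rad [1.4  1.42]
4 deg off flat [np.float64(10.3), np.float64(8.0)] rad [1.39 1.43]
```

All four stops measure 1.39–1.45 rad, above the 1.3 limit. The long stop is still square, the bystanders look undisturbed and the hand is clear, so I'm handing in.

```bash
python3 -c "
from bench import r
print(r.close_job())"
```

```text
the job is handed in; nothing more can be done
None
```

I folded the four short stops in order to about 1.4 rad by wrist-camera measurement (limit 1.3), left the long stop square and the bystanders undisturbed by eye in the last pictures, took the hand clear, and handed the job in; no verdict came back.

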